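# Rock the tube block into the dry-block heater and latch it

### The job

Fit the metal tube block with the stepped ends into the pocket of the bench heater: tip it so that its thin toe goes in first under the fixed lip, then rock it down until it lies flat and fully home. Then slide the latch forward over its heel as far as it goes, to lock it in, and let go. Leave the spare block, the jar and the tube rack where they are.

Things in the scene. Friction and masses are not known exactly. Their poses are not given: they have to be found in the camera images.
- block: Tube block to fit: aluminium, base 88 x 46 mm (x, y). Middle: 60 x 46 mm, 55 tall, six 11 mm wells in two rows on top. Thin toe at +x: 14 mm long, 9 thick. Heel ledge at -x: 14 long, 16 thick. 0.25 to 0.5 kg. Lies upright on the bench left or right of the heater, toe away from the robot (yaw within 0.6 rad). Origin: centre of underside; x to the toe, z up. Grasp its 46 mm width near the top.
- toe (a point): Tip of the block's toe, on its bottom edge, 44 mm along the block's x from its origin. Tipped toe-down by 0.2 to 0.35 rad it slides under the lip; the block then swings down with about 1.5 mm to spare lengthways and 1 mm on each side.
- pocket (a point): Centre of the heater's pocket floor, 52 mm above the bench; x along the pocket to the lip end (away from the robot), z up. Pocket 90 mm (x) by 48 mm (y), 18 mm deep below the flat deck, 2 mm chamfers round the mouth. The seated block has its origin here, axes in line, and stands 37 mm above the deck.
- lip (a point): Middle of the lower edge of the fixed steel lip that overhangs the pocket's +x end by 6 mm: 39 mm along the pocket's x, 13 mm above its floor. The lip is 5.5 mm thick, its top 0.5 mm above the deck. It keeps the block from going straight down.
- heater: Bench dry-block heater, fixed to the bench: white housing, grey deck, 240 x 150 mm (x, y), deck 70 mm above the bench. Origin: centre of its underside; the pocket's centre lies 20 mm along its x; x points to the lip end, away from the robot (turned up to 0.3 rad either way).
- latch (a joint): Sliding latch on the deck at the pocket's -x end, in m: 0 = closed, pushed along the pocket's +x to its stop; 0.026 = fully open; starts at 0.016 to 0.026. Its steel plate, 0.5 to 6.5 mm above the deck, then reaches 8 mm over the pocket, over the heel of a flat block (a block not flat stops it). Friction 1.5 N, stays where left. 8 mm high guides 23 to 29 mm either side.
- latch_grip (a point): Centre of the top of the latch's upright black grip, 38.5 mm above the deck. The grip is 14 mm (x) by 24 mm (y), 32 mm tall, moves with the latch, and can be pinched from above across its 24 mm or pushed from behind. With the latch closed it is 64 mm from the pocket's centre along -x.
- spare: Spare aluminium block, plain rectangular, 74 x 46 x 45 mm tall with three larger wells in one row, on the other side of the heater. Leave alone. Origin: centre of the underside.
- jar: Amber glass jar with a white lid, 56 mm across, 85 mm tall. Leave alone. Origin: centre of the underside.
- rack: White tube rack, 60 x 130 x 45 mm tall, empty. Leave alone. Origin: centre of the underside.

How it is judged:
On the way, in this order (a step that is already met when the one before it is completed fails the run):
1. the tipped block's toe is in the pocket, under the lip (angle between block's own z axis and vertical between 0.08 and 0.7 rad and x of toe in the frame of pocket above 0.0385 m and z of toe in the frame of pocket below 0.01 m and y of toe in the frame of pocket between -0.006 and 0.006 m), for 0.1 s.
2. the block lies flat and fully home in the pocket, the latch not yet over it (z of block in the frame of pocket between -0.003 and 0.003 m and horizontal distance between block and pocket below 0.005 m and angle between block's own z axis and vertical below 0.03 rad and angle between the x axis of block and the x axis of pocket, either way round below 0.05 rad and x of toe in the frame of pocket above 0.039 m and value of joint latch above 0.006 m), for 0.2 s.
3. the latch is closed over the heel (value of joint latch below 0.004 m), for 0.2 s.
At the end, for the whole second after the job is handed in: The block rests flat in the pocket, toe under the lip: its origin within 3 mm in height and 5 mm sideways of the pocket floor's centre, tilt under 0.03 rad, in line with the pocket within 0.05 rad; the latch is closed to within 4 mm of its stop (z of block in the frame of pocket between -0.003 and 0.003 m and horizontal distance between block and pocket below 0.005 m and angle between block's own z axis and vertical below 0.03 rad and angle between the x axis of block and the x axis of pocket, either way round below 0.05 rad and x of toe in the frame of pocket above 0.039 m and value of joint latch below 0.004 m and linear speed of block below 0.01 m/s); the robot touches nothing.
It fails at once if the spare block is moved more than 20 mm or tipped (distance of spare from where it was at the start of the episode above 0.02 m or angle between spare's own z axis and vertical above 0.3 rad).
It fails at once if the jar is moved more than 20 mm or tipped (distance of jar from where it was at the start of the episode above 0.02 m or angle between jar's own z axis and vertical above 0.3 rad).
It fails at once if the tube rack is moved more than 20 mm or tipped (distance of rack from where it was at the start of the episode above 0.02 m or angle between rack's own z axis and vertical above 0.3 rad).
It also fails if it takes over 61 s, if anything falls off the work surface, if the arm or the gripper's body presses on something with over 40 N, if the wrist force passes 120 N, or if a joint passes its speed limit or range.

### The arm

A 6-joint arm with a two-finger parallel gripper is mounted at the origin on the work surface. World frame = base frame: x ahead of the robot, y to its left, z up, the work surface at z = 0. Lengths are in m, angles in rad, forces in N, time in s.
With the tool pointing down it reaches from about 0.375 to 0.9 m from the base axis. Payload 3.1 kg.
Tool frame: the origin (TCP) lies midway between the tips of the shut fingers; the grasp point (between the pads) lies 19 mm behind it; x points along the fingers, z is the direction in which the jaws open and shut, and the axes are right-handed (so a half turn about x gives the same grasp; the last joint's range is limited). The gripper opens to 87 mm and grips with 3 to 60 N. Pads are 19 mm wide; open, the fingers measure 117 mm over their backs; the gripper's body (75 mm by 190 mm) begins 51 mm behind the grasp point.
Start: joints at [-1.405, 0.527, 1.433, -0, 1.181, -0.178], TCP at [0.211, -0.588, 0.184] pointing down, gripper open.
Joint ranges: [-3.08, 3.08], [-0.75, 2.2], [0.22, 2.44], [-1.43, 4.57], [0, 2.65], [-2.85, 2.85]. Speed limits (rad/s): [2.79, 2.79, 3.14, 3.14, 3.14, 3.14].

### API

Orientations are given as a unit quaternion [x, y, z, w].
In Python, from rig import readout, imaging, robot gives the robot as it stands. The module is installed in compiled form; this text tells all that it offers.
- The arm moves only by the tool play_rows, never from a script. Its argument "rows" is text: rows parted by semicolons, each of 7 numbers parted by spaces: the turn, a rotation vector about the tool's x, y, z in rad, then the shift along the tool's x, y, z in mm, then the closure, from 0 (fully open) to 1 (shut). In form: ax ay az tx ty tz gripper; .... A call has 1 to 8 rows; each row shifts and turns the commanded pose from where the row before left it, along the tool's axes as they then stand; what a row does not reach is not made up. A row lasts 1/12 s, in which the tool goes at most 41.7 mm and 7.16 degrees, less where a joint would pass 70% of its speed; a pose out of reach is approached as far as the arm can. A call with a gripper value outside its range is refused whole. The fingers move at their own pace and stop on an object; "squeeze" is the grip in N (left out, the last holds). Time passes only in rows, so rows that do not move let the fingers close. It gives the time, the measured TCP pose, the force and the opening at its end, in the units of the state.
- readout.get_obs(): the state, without advancing time (a new reading comes with each control period).
- imaging.camera(name): name is "side" or "top"; returns the picture (400x640x3 uint8, blue, green, red); there is no depth.
- imaging.camera_info(name): a dict with "K" (3x3 intrinsics, pixels), "k1" (the pictures are not rectified: a ray, as slopes to the right and down, at radius r is drawn at 1 + k1 r^2 times it, then the intrinsics apply), "world_to_cam" (4x4, takes a point from world to camera coordinates). Camera axes: x right, y down, z forward; pixel columns grow to the right and rows downward; lengths in m; the calibration is good to about 2 mm. A picture is of the moment at which its call begins. camera_info takes no time and is no camera call.
- robot.hand_in(): hands the job in, once; it reports no verdict.
The state is a dict: "time": time; "q": joint angles; "joint_velocities": joint speeds; "joint_torque": joint torques, N m; "position": TCP position; "tool_rot": TCP orientation; "ft_force": force on the tool from outside, world axes, zero at the start; "moment": the same for the moment, N m; "grip_width": finger opening in m.
Only numpy, scipy, OpenCV 4.12 (cv2) and the standard library are available. Lean on these libraries where they do the work, as an engineer would, in place of code of your own. Each camera call takes 0.05 s, during which the arm holds its last target. There are 200 camera calls.

## Working session

There is one attempt and no reset: what is moved stays moved. The work goes in short steps, Python scripts to look and compute and a tool call to move; the robot and the scene stay as the last step left them, time stands still between calls to the robot, and variables do not carry over. Pictures are saved under pics/ and viewed, about 8 in all and at most 12, crops included, and the job is handed in when it is done.

Besides the shell and the picture viewer there is one more tool, called as name(argument=value, ...), one argument or row to a line, values as JSON. play_rows: Moves the arm, as the interface text tells. Its arguments: {"type":"object","properties":{"rows":{"type":"string"},"squeeze":{"type":"number"}},"required":["rows"]}

```bash
mkdir -p pics; cat > h.py <<'E'
import numpy as np, cv2
from scipy.spatial.transform import Rotation as R
from rig import readout, imaging, robot
def ray(name,uv):
    i=imaging.camera_info(name);K=np.array(i["K"]);T=np.array(i["world_to_cam"])
    uv=np.atleast_2d(np.array(uv,float));k=i["k1"]
    d=np.c_[(uv[:,0]-K[0,2])/K[0,0],(uv[:,1]-K[1,2])/K[1,1]];s=d.copy()
    for _ in range(20): s=d/(1+k*(s**2).sum(1,keepdims=True))
    D=np.c_[s,np.ones(len(s))]@T[:3,:3]
    return -T[:3,:3].T@T[:3,3],D
def plane(name,uv,z):
    c,D=ray(name,uv);return c+D*((z-c[2])/D[:,2])[:,None]
def proj(name,P):
    i=imaging.camera_info(name);K=np.array(i["K"]);T=np.array(i["world_to_cam"])
    p=np.atleast_2d(P)@T[:3,:3].T+T[:3,3];s=p[:,:2]/p[:,2:];s=s*(1+i["k1"]*(s**2).sum(1,keepdims=True))
    return s*[K[0,0],K[1,1]]+[K[0,2],K[1,2]]
E
python3 - <<'E'
from h import *
for n in("top","side"):
    cv2.imwrite(f"pics/{n}0.png",imaging.camera(n)); i=imaging.camera_info(n);print(i, ray(n,[320,200]))
o=readout.get_obs();print(o)
print(R.from_quat(o["tool_rot"]).as_matrix())
E
```

```text
{'K': array([[371.62509531,   0.        , 320.71345079],
       [  0.        , 371.62509531, 199.52542548],
       [  0.        ,   0.        ,   1.        ]]), 'k1': -0.08264382383680238, 'world_to_cam': array([[-0.0114571 , -0.99986509, -0.0117701 ,  0.01370539],
       [-0.9952489 ,  0.01254079, -0.09655233,  0.58308818],
       [ 0.09668691,  0.01060796, -0.99525831,  0.86802456],
       [ 0.        ,  0.        ,  0.        ,  1.        ]])} (array([ 0.49654829, -0.00281682,  0.92036849]), array([[ 0.09543795,  0.01254353, -0.99535902]]))
{'K': array([[481.23982477,   0.        , 318.64091643],
       [  0.        , 481.23982477, 199.88114309],
       [  0.        ,   0.        ,   1.        ]]), 'k1': -0.12764331405226953, 'world_to_cam': array([[-0.78716456, -0.61660076, -0.01324611,  0.47216601],
       [-0.41365807,  0.54377057, -0.73020584,  0.29816561],
       [ 0.45744832, -0.5693128 , -0.6830988 ,  0.97166485],
       [ 0.        ,  0.        ,  0.        ,  1.        ]])} (array([0.0505245 , 0.68218547, 0.88771973]), array([[ 0.4551231 , -0.57091986, -0.68331656]]))
{'time': 0.1, 'q': array([-1.40450061e+00,  5.28351743e-01,  1.43374735e+00, -1.24661654e-06,
        1.18140294e+00, -1.78474315e-01]), 'joint_velocities': array([-0.00030372, -0.00189925, -0.00258637, -0.00078632,  0.00014286,
        0.00060417]), 'joint_torque': array([ 1.11946060e-04, -4.40983737e+01, -1.77150804e+01,  6.34016376e-02,
        5.34092565e-02, -4.16625642e-05]), 'position': array([ 0.2111595 , -0.58748693,  0.18309127]), 'tool_rot': array([ 0.40730261,  0.57883003, -0.4063427 ,  0.57788059]), 'ft_force': array([0.42101109, 0.03782224, 0.68588298]), 'moment': array([ 6.16913010e-03, -9.92822604e-05,  2.59980359e-02]), 'grip_width': 0.08712728185652388}
[[-3.17196833e-04  9.41153097e-01  3.37980396e-01]
 [ 1.88284381e-03  3.37980376e-01 -9.41151274e-01]
 [-9.99998177e-01  3.37834092e-04 -1.87925059e-03]]
```

View pics/top0.png

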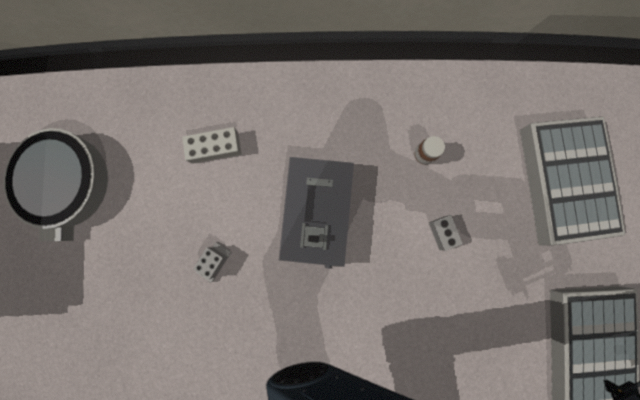

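View pics/side0.png

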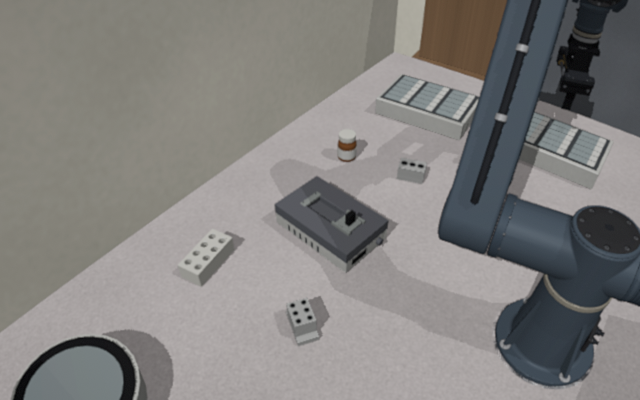

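The top view shows the block at about (210,262), the heater centred near (318,212) with its lip at (319,182) and the latch at (315,236), the spare at (447,231), the jar at (432,150) and the rack at (210,143). In the side view the block is at (302,316) and the grip at (350,217). I'll zoom in next.

```bash
python3 - <<'E'
from h import *
t=cv2.imread("pics/top0.png");s=cv2.imread("pics/side0.png")
def c(im,u,v,w,h,W,H): return cv2.resize(im[v:v+h,u:u+w],(W,H),interpolation=cv2.INTER_CUBIC)
a=np.hstack([c(t,190,230,50,50,300,300),c(t,270,150,125,75,500,300)])
a=np.hstack([c(t,185,230,60,50,360,300),c(s,270,285,73,50,438,300)])
b=np.hstack([c(t,270,150,110,120,400-125,300),c(s,270,170,125,72,523,300)])
b=b[:,:798]
cv2.imwrite("pics/z.png",np.vstack([a,b]))
print(plane("top",[[210,262]],.055),plane("top",[[286,157],[352,162],[343,266],[279,261]],.07))
E
```

```text
[[0.43745059 0.26636381 0.055     ]] [[ 0.67980039  0.08605031  0.07      ]
 [ 0.66581559 -0.06743192  0.07      ]
 [ 0.42726585 -0.0424971   0.07      ]
 [ 0.43996105  0.10267933  0.07      ]]
```

View pics/z.png

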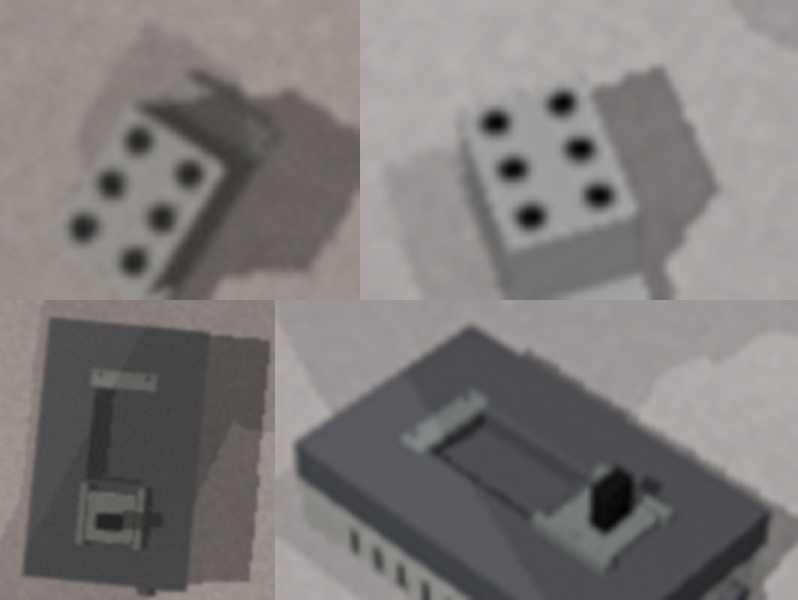

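The crops show the six wells clearly in both views. The toe points up and to the right in the top view. The deck, lip plate and grip are distinct enough for colour masks.

```bash
cat >> h.py <<'E'
def wells(im,box,thr=60,amin=6,amax=80):
    u,v,w,h=box;g=cv2.cvtColor(im[v:v+h,u:u+w],cv2.COLOR_BGR2GRAY)
    g=cv2.resize(g,None,fx=4,fy=4,interpolation=cv2.INTER_CUBIC)
    n,l,st,ce=cv2.connectedComponentsWithStats((g<thr).astype(np.uint8))
    return [((c[0]+.5)/4-.5+u,(c[1]+.5)/4-.5+v,s[4]/16) for c,s in zip(ce[1:],st[1:]) if amin<s[4]/16<amax]
def tri(ua,ub):
    (c1,d1),(c2,d2)=ray("top",ua),ray("side",ub);d1=d1[0]/np.linalg.norm(d1[0]);d2=d2[0]/np.linalg.norm(d2[0])
    a=np.linalg.lstsq(np.c_[d1,-d2],c2-c1,rcond=None)[0];p,q=c1+a[0]*d1,c2+a[1]*d2
    return (p+q)/2,p-q
E
python3 - <<'E'
from h import *
t=cv2.imread("pics/top0.png");s=cv2.imread("pics/side0.png")
wt=np.array(wells(t,(190,240,45,42),70));ws=np.array(wells(s,(285,290,35,35),60,4))
print(wt.round(2),ws.round(2),sep="\n")
for n,w in(("top",wt),("side",ws)):
    P=plane(n,w[:,:2],.055);m=P.mean(0);U=np.linalg.svd((P-m)[:,:2])[2][0];print(n,m,np.arctan(U[1]/U[0]))
if len(wt)==len(ws)==6: print(tri(wt[:,:2].mean(0),ws[:,:2].mean(0)))
for n,im,box in(("top",t,(265,145,105,130)),("side",s,(265,165,135,110))):
    u,v,w,h=box;g=cv2.cvtColor(im[v:v+h,u:u+w],cv2.COLOR_BGR2GRAY)
    for thr in (86,94):
        m=cv2.morphologyEx((g<thr).astype(np.uint8),cv2.MORPH_OPEN,np.ones((5,5)))
        c=max(cv2.findContours(m,0,1)[0],key=cv2.contourArea).reshape(-1,2)+[u,v]
        P=plane(n,c,.07)[:,:2].astype(np.float32)
        print(n,thr,cv2.minAreaRect(P)); 
        # robust edge lines
        H=cv2.convexHull(c.astype(np.int32));print(cv2.approxPolyDP(H,5,True).reshape(-1,2).tolist())
E
```

```text
[[207.64 253.02   8.25]
 [216.11 258.58   8.44]
 [203.1  260.32   8.38]
 [211.51 265.98   8.75]
 [198.42 267.53   8.94]
 [206.88 273.16   8.88]]
[[303.23 301.77   7.88]
 [292.14 304.96   7.44]
 [306.22 309.34   8.25]
 [295.01 312.71   7.75]
 [309.4  317.14   7.88]
 [297.99 320.73   8.56]]
top [0.43492401 0.27283812 0.055     ] -0.56831015083462
side [0.43232183 0.27230362 0.055     ] -0.5744367296245514
(array([0.43381407, 0.27245967, 0.05386129]), array([0.00206426, 0.00134857, 0.00028252]))
top 86 ((0.5480242967605591, -0.0053624361753463745), (0.1911926418542862, 0.24392996728420258), 83.6612777709961)
[[291, 158], [369, 166], [369, 200], [343, 265], [280, 259]]
top 94 ((0.5485236048698425, -0.005221821367740631), (0.19210408627986908, 0.24493245780467987), 83.7568130493164)
[[290, 158], [369, 166], [369, 201], [343, 265], [280, 259]]
side 86 ((0.5339570045471191, 0.02634286880493164), (0.16706998646259308, 0.2662678062915802), 83.7081069946289)
[[277, 208], [319, 178], [387, 220], [387, 227], [358, 261], [344, 261]]
side 94 ((0.532426118850708, 0.026247389614582062), (0.16897273063659668, 0.27296677231788635), 83.76799774169922)
[[276, 204], [319, 178], [386, 219], [382, 243], [351, 264], [277, 213]]
```

```bash
cat > deck.py <<'E'
from h import *
def line(n,im,a,b,z,r=5):
    g=cv2.GaussianBlur(cv2.cvtColor(im,cv2.COLOR_BGR2GRAY).astype(np.float32),(0,0),.8)
    a,b=np.array(a,float),np.array(b,float);d=(b-a)/np.linalg.norm(b-a);nn=np.array([-d[1],d[0]])
    k=np.arange(-r,r+.01,.25);pts=[]
    for f in np.linspace(.06,.94,60):
        p=a+f*(b-a)+k[:,None]*nn
        v=cv2.remap(g,p[:,0].astype(np.float32),p[:,1].astype(np.float32),1).ravel();e=np.abs(np.gradient(v))
        j=e.argmax();w=slice(max(j-4,0),j+5)
        if e[j]>1.5: pts.append(p[w].T@e[w]/e[w].sum())
    P=plane(n,pts,z)[:,:2].astype(np.float32)
    for _ in range(4):
        L=cv2.fitLine(P,cv2.DIST_HUBER,0,1e-6,1e-6).ravel();res=(P-L[2:])@[-L[1],L[0]]
        P=P[abs(res)<max(2*np.median(abs(res)),.0005)]
    return L,len(P),np.std(res)
def isect(L,M):
    a=np.linalg.solve(np.c_[L[:2],-M[:2]],M[2:]-L[2:]);return L[2:]+a[0]*L[:2]
def rect(n,im,c,z):
    ls=[line(n,im,c[i],c[(i+1)%4],z) for i in range(4)]
    print(n,[(round(float(np.arctan(l[0][1]/l[0][0])),4),l[1],round(float(l[2])*1e3,2)) for l in ls])
    q=np.array([isect(ls[i][0],ls[i-1][0]) for i in range(4)])
    print(q.round(4).tolist(),"size",np.linalg.norm(np.roll(q,-1,0)-q,axis=1).round(4),"centre",q.mean(0).round(4));return q
E
python3 - <<'E'
from deck import *
t=cv2.imread("pics/top0.png");s=cv2.imread("pics/side0.png")
c=[[286,157],[352,162],[343,266],[279,261]]
q=rect("top",t,c,.07)
sc=[[317,177],[387,221],[349,254],[275,209]]
rect("side",s,sc,.07)
w=proj("side",np.c_[q,np.full(4,.07)]);print(w.round(1).tolist())
E
```

```text
top [(1.4604, 49, 0.24), (-0.1148, 12, 0.21), (1.4601, 43, 0.39), (-0.1058, 39, 0.23)]
[[0.6814000010490417, 0.0786999985575676], [0.6646999716758728, -0.07199999690055847], [0.4260999858379364, -0.04450000077486038], [0.4426000118255615, 0.10400000214576721]] size [0.1516 0.2401 0.1494 0.2401] centre [0.5537 0.0166]
side [(-0.1181, 52, 0.61), (1.4704, 43, 0.18), (-0.0588, 24, 0.35), (1.4597, 48, 0.32)]
[[0.6603000164031982, -0.0763000026345253], [0.4104999899864197, -0.04659999907016754], [0.42669999599456787, 0.11429999768733978], [0.6798999905586243, 0.09939999878406525]] size [0.2516 0.1617 0.2537 0.1768] centre [0.5443 0.0227]
[[272.8, 203.1], [315.8, 174.5], [387.1, 219.4], [345.0, 254.1]]
```

```bash
cat > plan.py <<'E'
import sys
from h import *
# plan.py "x y z ; yaw(tool y) ; pitch ; rows ; grip ; order": block-frame x = -tool y; pitch>0 = toe down
def Rtool(yaw,pitch=0):
    # heading yaw of block x; tool x down, tool y=-block x, tool z=block y; pitch toe-down about block y
    B=R.from_euler("ZY",[yaw,pitch])
    M=np.c_[[0,0,-1],[-1,0,0],[0,1,0]]
    return B*R.from_matrix(M)
def rows(p0,R0,p1,R1,n,grip,after=0):
    w=(R0.inv()*R1).as_rotvec()/n;d=(np.array(p1)-p0)/n;Rc=R0;out=[]
    for _ in range(n):
        Rn=Rc*R.from_rotvec(w);t=(Rn if after else Rc).inv().apply(d)*1e3;Rc=Rn
        out.append(" ".join(f"{x:.3f}" for x in w)+" "+" ".join(f"{x:.1f}" for x in t)+f" {grip}")
    for i in range(0,n,8): print("; ".join(out[i:i+8]))
    print("per row",np.linalg.norm(d)*1e3,"mm",np.degrees(np.linalg.norm(w)),"deg")
def now():
    o=readout.get_obs();return o["position"],R.from_quat(o["tool_rot"])
def err(p1,R1):
    p,Rc=now();print("shift(tool) mm",(Rc.inv().apply(np.array(p1)-p)*1e3).round(2),"turn",(Rc.inv()*R1).as_rotvec().round(4))
E
python3 - <<'E'
from plan import *
p,r=now();g=Rtool(-.571)
m=np.array([.46,-.25,.23]);rm=r*R.from_rotvec([-1.2,0,0])
print((r.inv()*g).as_rotvec())
rows(p,r,m,rm,11,0); rows(m,rm,[.4349,.2728,.2],g,14,0)
E
```

```text
[-2.22582134e+00 -6.54719041e-04 -2.27672928e-03]
-0.109 -0.000 0.000 -4.2 31.7 -21.2 0; -0.109 -0.000 0.000 -4.2 33.8 -17.7 0; -0.109 -0.000 0.000 -4.2 35.5 -13.9 0; -0.109 -0.000 0.000 -4.2 36.8 -9.9 0; -0.109 -0.000 0.000 -4.2 37.7 -5.9 0; -0.109 -0.000 0.000 -4.2 38.1 -1.7 0; -0.109 -0.000 0.000 -4.2 38.0 2.4 0; -0.109 -0.000 0.000 -4.2 37.6 6.6 0
-0.109 -0.000 0.000 -4.2 36.6 10.6 0; -0.109 -0.000 0.000 -4.2 35.2 14.5 0; -0.109 -0.000 0.000 -4.2 33.5 18.3 0
per row 38.3566825289926 mm 6.250448674154435 deg
-0.073 0.000 -0.000 2.2 37.3 -2.8 0; -0.073 0.000 -0.000 2.2 37.4 -0.0 0; -0.073 0.000 -0.000 2.2 37.3 2.7 0; -0.073 0.000 -0.000 2.2 37.0 5.4 0; -0.073 0.000 -0.000 2.2 36.5 8.1 0; -0.073 0.000 -0.000 2.2 35.8 10.8 0; -0.073 0.000 -0.000 2.2 34.9 13.4 0; -0.073 0.000 -0.000 2.2 33.8 15.9 0
-0.073 0.000 -0.000 2.2 32.6 18.3 0; -0.073 0.000 -0.000 2.2 31.2 20.7 0; -0.073 0.000 -0.000 2.2 29.6 22.9 0; -0.073 0.000 -0.000 2.2 27.8 25.0 0; -0.073 0.000 -0.000 2.2 25.9 27.0 0; -0.073 0.000 -0.000 2.1 23.9 28.8 0
per row 37.44723158073536 mm 4.198240894760862 deg
```

play_rows(
  rows="-0.11 0 0 -4 32 -21 0; -0.11 0 0 -4 34 -18 0; -0.11 0 0 -4 35 -14 0; -0.11 0 0 -4 37 -10 0; -0.11 0 0 -4 38 -6 0; -0.11 0 0 -4 38 -2 0; -0.11 0 0 -4 38 2 0; -0.11 0 0 -4 38 7 0",
)

```text
time: 0.77
position: [0.392, -0.339, 0.2158]
tool_rot: [0.12, 0.697, -0.12, 0.697]
ft_force: [0.7, -1.3, -0.5]
grip_width: 0.0872
```

play_rows(
  rows="-0.11 0 0 -4 37 11 0; -0.11 0 0 -4 35 15 0; -0.11 0 0 -4 34 18 0; 0 0 0 0 0 0 0; 0 0 0 0 0 0 0",
)

```text
time: 1.18
position: [0.4601, -0.246, 0.2279]
tool_rot: [0.004, 0.707, -0.004, 0.707]
ft_force: [0.4, -0.9, -0.1]
grip_width: 0.0873
```

```bash
python3 - <<'E'
from plan import *
p,r=now();g=Rtool(-.571);print(p,readout.get_obs()["q"],(r.inv()*g).as_rotvec())
for a in(0,1): rows(p,r,[.4349,.2728,.16],g,15,0,a)
E
```

```text
[ 0.46011995 -0.24597972  0.22788841] [-7.05140987e-01  3.35255290e-01  1.63517846e+00 -3.02297780e-04
  1.17138610e+00 -6.92904730e-01] [-1.01191498e+00 -3.57049702e-04 -1.15331227e-04]
-0.067 -0.000 -0.000 4.5 34.6 -2.1 0; -0.067 -0.000 -0.000 4.5 34.6 0.2 0; -0.067 -0.000 -0.000 4.5 34.5 2.6 0; -0.067 -0.000 -0.000 4.5 34.3 4.9 0; -0.067 -0.000 -0.000 4.5 33.9 7.2 0; -0.067 -0.000 -0.000 4.5 33.3 9.5 0; -0.067 -0.000 -0.000 4.5 32.6 11.7 0; -0.067 -0.000 -0.000 4.5 31.7 13.9 0
-0.067 -0.000 -0.000 4.5 30.7 16.0 0; -0.067 -0.000 -0.000 4.5 29.6 18.0 0; -0.067 -0.000 -0.000 4.5 28.3 19.9 0; -0.067 -0.000 -0.000 4.5 26.9 21.8 0; -0.067 -0.000 -0.000 4.5 25.4 23.6 0; -0.067 -0.000 -0.000 4.5 23.7 25.2 0; -0.067 -0.000 -0.000 4.5 22.0 26.8 0
per row 34.920689566724874 mm 3.8652307901409952 deg
-0.067 -0.000 -0.000 4.5 34.6 0.2 0; -0.067 -0.000 -0.000 4.5 34.5 2.6 0; -0.067 -0.000 -0.000 4.5 34.3 4.9 0; -0.067 -0.000 -0.000 4.5 33.9 7.2 0; -0.067 -0.000 -0.000 4.5 33.3 9.5 0; -0.067 -0.000 -0.000 4.5 32.6 11.7 0; -0.067 -0.000 -0.000 4.5 31.7 13.9 0; -0.067 -0.000 -0.000 4.5 30.7 16.0 0
-0.067 -0.000 -0.000 4.5 29.6 18.0 0; -0.067 -0.000 -0.000 4.5 28.3 19.9 0; -0.067 -0.000 -0.000 4.5 26.9 21.8 0; -0.067 -0.000 -0.000 4.5 25.4 23.6 0; -0.067 -0.000 -0.000 4.5 23.7 25.2 0; -0.067 -0.000 -0.000 4.5 22.0 26.8 0; -0.067 -0.000 -0.000 4.5 20.1 28.2 0
per row 34.920689566724874 mm 3.8652307901409952 deg
```

play_rows(
  rows="-0.067 0 0 4 35 -2 0; -0.067 0 0 4 35 0 0; -0.067 0 0 4 34 3 0; -0.067 0 0 4 34 5 0; -0.067 0 0 4 34 7 0; -0.067 0 0 4 33 9 0; -0.067 0 0 4 33 12 0; -0.067 0 0 4 32 14 0",
)

```text
time: 1.85
position: [0.4471, 0.0293, 0.1955]
tool_rot: [-0.182, 0.684, 0.182, 0.683]
ft_force: [0.3, -0.1, -0.3]
grip_width: 0.0866
```

play_rows(
  rows="-0.067 0 0 4 31 16 0; -0.067 0 0 4 30 18 0; -0.067 0 0 4 28 20 0; -0.067 0 0 4 27 22 0; -0.067 0 0 4 25 24 0; -0.067 0 0 4 24 25 0; -0.067 0 0 4 22 27 0; 0 0 0 0 0 0 0",
)

```text
time: 2.52
position: [0.4384, 0.2761, 0.167]
tool_rot: [-0.336, 0.621, 0.337, 0.622]
ft_force: [0.4, -0.7, -0.3]
grip_width: 0.0871
```

```bash
python3 - <<'E'
from plan import *
p,r=now();print(p,readout.get_obs()["q"]);err([.4349,.2728,.027],Rtool(-.571))
E
```

```text
[0.43841803 0.27611492 0.16704161] [ 0.34480224  0.40676315  1.71809036  0.00230289  1.01604189 -0.6493243 ]
shift(tool) mm [140.03   0.98  -4.94] turn [-0.0069  0.0017 -0.0011]
```

play_rows(
  rows="-0.007 0.002 -0.001 30 1 -5 0; 0 0 0 35 0 0 0; 0 0 0 35 0 0 0; 0 0 0 25 0 0 0; 0 0 0 15 0 0 0; 0 0 0 0 0 0 0",
  squeeze=15,
)

```text
time: 3.02
position: [0.4327, 0.2657, 0.0247]
tool_rot: [-0.337, 0.625, 0.336, 0.619]
ft_force: [-0.2, -0.1, 0.6]
grip_width: 0.0872
```

```bash
python3 - <<'E'
from plan import *
p,r=now();print(p);err([.4349,.2728,.027],Rtool(-.571))
E
```

```text
[0.43268318 0.26573083 0.02465656]
shift(tool) mm [-2.4   2.01  7.11] turn [-0.0071 -0.0085 -0.0035]
```

play_rows(
  rows="0 0 0 0 0 0 0.3; 0 0 0 0 0 0 0.45; 0 0 0 0 0 0 0.55; 0 0 0 0 0 0 0.6; 0 0 0 0 0 0 0.7; 0 0 0 0 0 0 0.7; 0 0 0 0 0 0 0.7; 0 0 0 0 0 0 0.7",
  squeeze=10,
)

```text
time: 3.68
position: [0.4347, 0.2687, 0.0283]
tool_rot: [-0.338, 0.621, 0.337, 0.621]
ft_force: [-0.2, 0.7, -0.1]
grip_width: 0.0416
```

```bash
python3 - <<'E'
from plan import *
t=imaging.camera("top");s=imaging.camera("side");cv2.imwrite("pics/t1.png",t);cv2.imwrite("pics/s1.png",s)
o=readout.get_obs();print(o["position"],o["grip_width"],o["ft_force"])
c=lambda im,u,v,w,h:cv2.resize(im[v:v+h,u:u+w],(400,400),interpolation=cv2.INTER_CUBIC)
cv2.imwrite("pics/z1.png",np.hstack([c(t,160,215,90,90),c(s,250,260,100,100)]))
E
```

```text
[0.43461874 0.26862814 0.02806299] 0.03393516048641309 [ 0.74283527 -0.20394803  0.23386477]
```

View pics/z1.png

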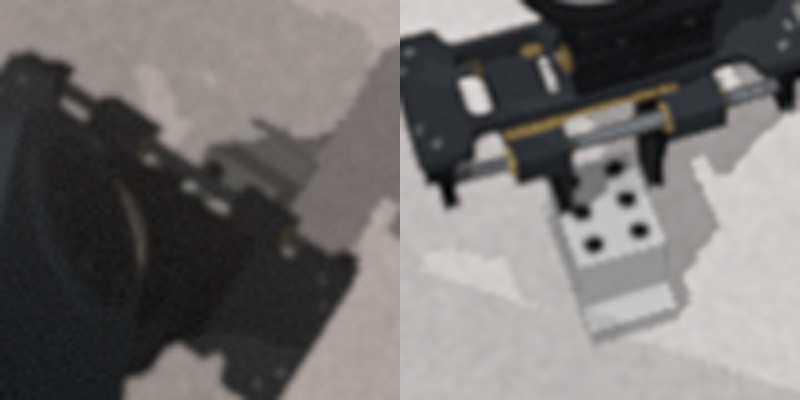

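```bash
python3 - <<'E'
from plan import *
p,r=now()
w=.0339/2
P=[p+r.apply([x,0,z]) for x in(0,-.019,-.07) for z in(-w,w)]
for n in("top","side"): print(n,proj(n,P).round(1).tolist())
bx=np.array([np.cos(-.571),np.sin(-.571),0]);by=np.array([-bx[1],bx[0],0]);c=np.array([.4349,.2728,0])
print("block corners side",proj("side",[c+bx*a+by*b+[0,0,.055] for a in(-.03,.03) for b in(-.023,.023)]).round(1).tolist())
print(readout.get_obs()["grip_width"],readout.get_obs()["q"])
E
```

```text
top [[218.3, 266.3], [206.7, 258.6], [216.0, 266.9], [204.2, 259.1], [209.2, 268.8], [196.8, 260.5]]
side [[309.1, 314.3], [293.7, 318.9], [308.9, 309.2], [293.2, 313.8], [308.1, 294.7], [291.9, 299.4]]
block corners side [[314.9, 319.1], [293.1, 325.7], [305.6, 296.1], [284.6, 302.2]]
0.03393516048641309 [ 0.33600131  0.62793449  1.84387317 -0.00324362  0.67058438 -0.6576719 ]
```

```bash
python3 - <<'E'
from plan import *
s=cv2.imread("pics/s1.png");f=8;u,v=265,270
im=cv2.resize(s[v:v+75,u:u+75],None,fx=f,fy=f,interpolation=cv2.INTER_CUBIC)
p,r=now();w=.0339/2
for x,col in((0,(0,0,255)),(-.019,(0,255,0)),(-.04,(255,0,0)),(-.07,(0,255,255))):
  for z in(-w,w):
    q=proj("side",p+r.apply([x,0,z]))[0];cv2.circle(im,(int((q[0]-u+.5)*f),int((q[1]-v+.5)*f)),4,col,2)
cv2.imwrite("pics/z2.png",im)
E
```

```text
(no output)
```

View pics/z2.png

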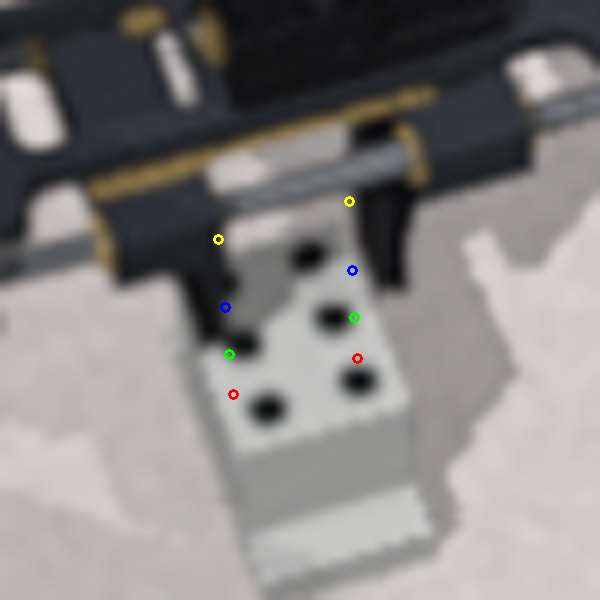

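The left finger's tip appears to end at about (205,345) and the right one's at (390,290). Both are close to the height of the block's top, higher than the projected tips in red. I'll test the width and probe downward carefully.

play_rows(
  rows="0 0 0 0 0 0 0.7; 0 0 0 0 0 0 0.7; 0 0 0 0 0 0 0.7",
)

```text
time: 4.03
position: [0.4346, 0.2685, 0.0279]
tool_rot: [-0.338, 0.622, 0.337, 0.621]
ft_force: [-0.6, -0.1, 0.3]
grip_width: 0.0268
```

```bash
python3 - <<'E'
from plan import *
o=readout.get_obs();print(o["position"],o["grip_width"],o["ft_force"],o["joint_torque"])
s=imaging.camera("side");t=imaging.camera("top")
for n,im in(("s2",s),("t2",t)):cv2.imwrite(f"pics/{n}.png",im)
f=8;a=cv2.resize(s[260:335,265:315],None,fx=f,fy=f,interpolation=cv2.INTER_CUBIC)
b=cv2.resize(t[225:300,190:240],None,fx=f,fy=f,interpolation=cv2.INTER_CUBIC)
cv2.imwrite("pics/z3.png",np.clip(np.hstack([a,b]).astype(float)*1.5,0,255).astype(np.uint8))
E
```

```text
[0.43459592 0.26851991 0.02790803] 0.0268162250774113 [-0.62590628 -0.0709075   0.28434188] [ 6.69065033e-03 -3.91927600e+01 -8.46232653e+00  1.89216540e-02
  8.06320994e-02 -1.66899231e-04]
```

View pics/z3.png

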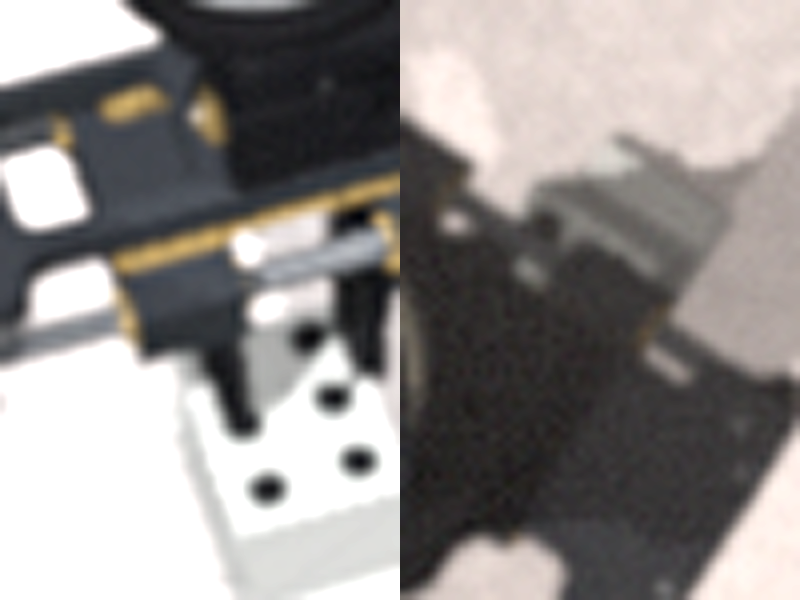

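The fingers closed to 26.8 mm above the block's top, so the real fingertips sit about 28 mm higher than the reported TCP. I'll open them and lower in small steps, watching the force.

play_rows(
  rows="0 0 0 -5 2 4 0; 0 0 0 0 0 0 0; 0 0 0 0 0 0 0; 0 0 0 0 0 0 0; 0 0 0 0 0 0 0; 0 0 0 5 0 0 0; 0 0 0 5 0 0 0; 0 0 0 5 0 0 0",
)

```text
time: 4.8
position: [0.435, 0.2728, 0.0174]
tool_rot: [-0.338, 0.622, 0.337, 0.621]
ft_force: [-0.3, -0.2, 0.1]
grip_width: 0.0719
```

play_rows(
  rows="0 0 0 3 0 0 0; 0 0 0 0 0 0 0.45; 0 0 0 0 0 0 0.6; 0 0 0 0 0 0 0.6; 0 0 0 0 0 0 0.6; 0 0 0 0 0 0 0.6; 0 0 0 0 0 0 0.6; 0 0 0 0 0 0 0.6",
  squeeze=6,
)

```text
time: 5.47
position: [0.4352, 0.273, 0.0151]
tool_rot: [-0.338, 0.622, 0.337, 0.621]
ft_force: [0.0, -1.3, 0.6]
grip_width: 0.0478
```

play_rows(
  rows="0 0 0 0 0 0 0.6; 0 0 0 0 0 0 0.6; 0 0 0 0 0 0 0.6; 0 0 0 0 0 0 0.6",
)

```text
time: 5.8
position: [0.4348, 0.2726, 0.015]
tool_rot: [-0.339, 0.622, 0.337, 0.62]
ft_force: [-1.4, -2.6, 1.6]
grip_width: 0.0456
```

```bash
python3 - <<'E'
from plan import *
o=readout.get_obs();print(o["position"],o["grip_width"],o["ft_force"])
s=imaging.camera("side");cv2.imwrite("pics/s3.png",s)
w=np.array(wells(s,(285,290,35,35),60,3));print(w.round(2))
f=8;cv2.imwrite("pics/z4.png",cv2.resize(s[260:335,255:330],None,fx=f,fy=f,interpolation=cv2.INTER_CUBIC))
E
```

```text
[0.4348331  0.27261763 0.01504893] 0.045647377824470724 [-1.38978697 -2.58695737  1.56160242]
[[290.55 291.2   46.25]
 [311.86 291.04  14.44]
 [302.94 301.66  12.44]
 [306.02 309.33   5.56]
 [294.58 312.45   7.25]
 [309.18 317.18   5.25]
 [297.88 320.72   5.5 ]]
```

View pics/z4.png

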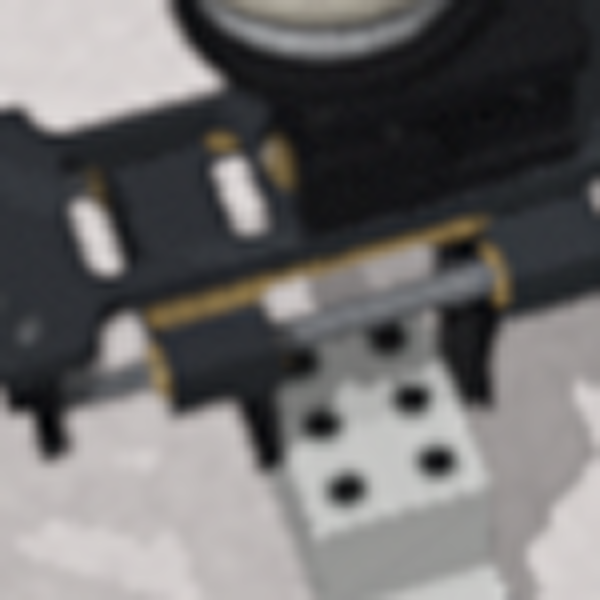

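The block is gripped at 45.6 mm and the wells moved less than 0.3 px, so the jaws are centred on it. The hold is shallow, so I'll regrip 10 mm deeper.

play_rows(
  rows="0 0 0 0 0 0 0.4; 0 0 0 0 0 0 0.4; 0 0 0 0 0 0 0.4; 0 0 0 5 0 0 0.4; 0 0 0 5 0 0 0.4; 0 0 0 0 0 0 0.6; 0 0 0 0 0 0 0.6; 0 0 0 0 0 0 0.6",
  squeeze=25,
)

```text
time: 6.52
position: [0.4344, 0.2727, 0.0043]
tool_rot: [-0.338, 0.622, 0.337, 0.62]
ft_force: [-1.0, 0.3, -4.4]
grip_width: 0.0455
```

play_rows(
  rows="0 0 0 0 0 0 0.6; 0 0 0 0 0 0 0.6; 0 0 0 -10 0 0 0.6; 0 0 0 -20 0 0 0.6; 0 0 0 -35 0 0 0.6; 0 0 0 -35 0 0 0.6; 0 0 0 -35 0 0 0.6; 0 0 0 0 0 0 0.6",
)

```text
time: 7.18
position: [0.4398, 0.2752, 0.147]
tool_rot: [-0.339, 0.617, 0.336, 0.626]
ft_force: [1.9, 0.9, -4.4]
grip_width: 0.0455
```

```bash
python3 - <<'E'
from plan import *
p,r=now();o=readout.get_obs();print(p,o["grip_width"],o["ft_force"],o["q"])
E
```

```text
[0.4397801  0.27515495 0.14697082] 0.04552926597107124 [ 1.91674249  0.9092967  -4.37015244] [ 0.34466481  0.43132417  1.74725423 -0.00221865  0.94946569 -0.65027888]
```

```bash
cat > tgt.py <<'E'
from plan import *
PK=np.array([.5736,.0144,.052]);YAW=-.110;BT=np.array([.0045,-.0004,0.])
def tool(xt,zt,th,y=0,dyaw=0):
    B=R.from_euler("ZY",[YAW+dyaw,th]);toe=PK+R.from_euler("Z",YAW).apply([xt,y,zt])
    o=toe-B.apply([.044,0,0]);Rt=Rtool(YAW+dyaw,th);return o-Rt.apply(BT),Rt
def pose():
    p,r=now();B=r*Rtool(0).inv();o=p+r.apply(BT);toe=o+B.apply([.044,0,0])
    f=R.from_euler("Z",-YAW)
    e=(f*B).as_euler("ZYX");o_=readout.get_obs()
    print("toe mm",(f.apply(toe-PK)*1e3).round(2),"org",(f.apply(o-PK)*1e3).round(2),"yaw,pitch,roll",e.round(4),"F",np.round(f.apply(o_["ft_force"]),1),"w",round(o_["grip_width"],4),"t",o_["time"])
E
python3 - <<'E'
from tgt import *
pose();p,r=now();p1,r1=tool(.033,.075,.28);print(p1)
rows(p,r,p1,r1,13,.6)
E
```

```text
toe mm [-121.89  224.61   90.9 ] org [-161.22  244.33   90.48] yaw,pitch,roll [-0.4646 -0.0097  0.0097] F [ 1.8  1.1 -4.4] w 0.0455 t 7.1833
[0.56522367 0.01532513 0.14359494]
-0.035 0.006 0.022 0.3 -19.0 -11.5 0.6; -0.035 0.006 0.022 -0.0 -18.5 -12.2 0.6; -0.035 0.006 0.022 -0.4 -18.1 -12.8 0.6; -0.035 0.006 0.022 -0.7 -17.6 -13.5 0.6; -0.035 0.006 0.022 -1.0 -17.1 -14.1 0.6; -0.035 0.006 0.022 -1.3 -16.6 -14.7 0.6; -0.035 0.006 0.022 -1.5 -16.0 -15.3 0.6; -0.035 0.006 0.022 -1.8 -15.4 -15.9 0.6
-0.035 0.006 0.022 -2.0 -14.8 -16.4 0.6; -0.035 0.006 0.022 -2.3 -14.2 -16.9 0.6; -0.035 0.006 0.022 -2.5 -13.5 -17.4 0.6; -0.035 0.006 0.022 -2.7 -12.8 -17.9 0.6; -0.035 0.006 0.022 -2.9 -12.1 -18.4 0.6
per row 22.19587668962105 mm 2.4122462544450336 deg
```

play_rows(
  rows="-0.035 0.006 0.022 0 -19 -11.5 0.6; -0.035 0.006 0.022 0 -18.5 -12 0.6; -0.035 0.006 0.022 0 -18 -13 0.6; -0.035 0.006 0.022 -1 -17.5 -13.5 0.6; -0.035 0.006 0.022 -1 -17 -14 0.6; -0.035 0.006 0.022 -1 -16.5 -14.5 0.6; -0.035 0.006 0.022 -2 -16 -15 0.6; -0.035 0.006 0.022 -2 -15.5 -16 0.6",
)

```text
time: 7.85
position: [0.5118, 0.1127, 0.1381]
tool_rot: [-0.374, 0.611, 0.466, 0.52]
ft_force: [0.7, 0.2, -4.8]
grip_width: 0.0459
```

play_rows(
  rows="-0.035 0.006 0.022 -2 -15 -16.5 0.6; -0.035 0.006 0.022 -2 -14 -17 0.6; -0.035 0.006 0.022 -2.5 -13.5 -17.5 0.6; -0.035 0.006 0.022 -3 -13 -18 0.6; -0.035 0.006 0.022 -3 -12 -18.5 0.6; 0 0 0 0 0 0 0.6; 0 0 0 0 0 0 0.6; 0 0 0 0 0 0 0.6",
)

```text
time: 8.52
position: [0.5589, 0.0137, 0.137]
tool_rot: [-0.39, 0.595, 0.54, 0.45]
ft_force: [-0.7, 0.5, -4.9]
grip_width: 0.0455
```

```bash
python3 - <<'E'
from tgt import *
pose();err(*tool(.034,.045,.28));err(*tool(.034,.06,.28))
s=imaging.camera("side");t=imaging.camera("top");cv2.imwrite("pics/s5.png",s);cv2.imwrite("pics/t5.png",t)
f=4;a=cv2.resize(s[150:270,255:400],None,fx=f,fy=f,interpolation=cv2.INTER_CUBIC)
cv2.imwrite("pics/z5.png",a)
E
```

```text
toe mm [26.64 -2.75 67.72] org [-15.45  -2.35  80.54] yaw,pitch,roll [-0.0094  0.2955 -0.0128] F [-0.8  0.4 -4.9] w 0.0455 t 8.5167
shift(tool) mm [ 20.26 -13.57   2.63] turn [-0.0089 -0.0101 -0.0155]
shift(tool) mm [ 5.91 -9.21  2.45] turn [-0.0089 -0.0101 -0.0155]
```

View pics/z5.png

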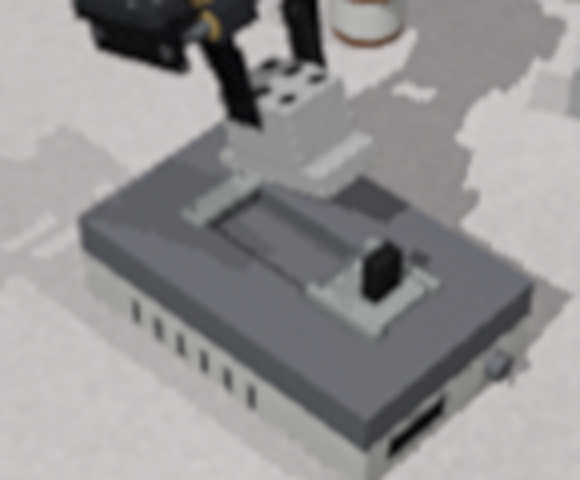

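The side view shows the tipped block held over the pocket, at zoom (295,140). The lip is at (225,200), the pocket mouth spans (210,225) to (370,250), and the latch is open with its grip at (380,270). I'll measure the deck in the side view as well to cross-check.

```bash
python3 - <<'E'
from deck import *
s=cv2.imread("pics/s5.png")
q=rect("side",s,[[275.2,204.5],[346.4,256.3],[388.3,222.3],[317,175.5]],.07) if 0 else None
for nm,a,b in(("ylo+",[275.2,204.5],[346.4,256.3]),("near",[346.4,256.3],[388.3,222.3]),("-y",[388.3,222.3],[345,193.5]),("far",[275.2,204.5],[308,181])):
    for z in(.07,):
        L,n,sd=line("side",s,a,b,z,2.5);print(nm,L,n,sd)
        c=L[2:]; yaw=-.11;d=np.array([np.cos(yaw),np.sin(yaw)]);e=np.array([-d[1],d[0]])
        C=np.array([.5537,.0166]);v=c-C;nn=np.array([-L[1],L[0]])
        print("  dist from top-view centre",abs(v@nn).round(4),"ang",np.arctan2(L[1],L[0]).round(4))
# grip in both first pictures
t=cv2.imread("pics/top0.png")
for n,im,box,thr in(("top",t,(300,222,30,30),45),("side",s,(335,205,30,25),40)):
    u,v,w,h=box;g=cv2.resize(cv2.cvtColor(im[v:v+h,u:u+w],cv2.COLOR_BGR2GRAY),None,fx=4,fy=4,interpolation=2)
    nn,l,st,ce=cv2.connectedComponentsWithStats((g<thr).astype(np.uint8));k=1+st[1:,4].argmax();print(n,st[k]/4+[u,v,0,0,0],ce[k]/4+[u,v])
E
```

```text
ylo+ [ 0.9944047  -0.10563804  0.55427253  0.09188536] 54 0.00024113558
  dist from top-view centre 0.0749 ang -0.1058
near [0.11215994 0.9936902  0.4323442  0.03891599] 49 0.00022770934
  dist from top-view centre 0.1231 ang 1.4584
-y [ 0.9953055  -0.09678339  0.49323314 -0.05252391] 42 0.0004666819
  dist from top-view centre 0.0747 ang -0.0969
far [0.11204147 0.99370354 0.669643   0.00978741] 40 0.00025229665
  dist from top-view centre 0.116 ang 1.4585
top [309.   236.25  10.     5.5  187.5 ] [313.90366667 238.72033333]
side [346.   211.25   9.25  13.75 364.  ] [350.44591346 218.03708791]
```

```bash
sed -i 's/PK=np.array(\[.5736/PK=np.array([.5732/' tgt.py; python3 - <<'E'
from tgt import *
pose();err(*tool(.034,.035,.28))
E
```

```text
toe mm [26.87 -2.18 68.19] org [-15.23  -1.84  80.98] yaw,pitch,roll [-0.0081  0.295  -0.0131] F [ 0.2 -0.3 -3.8] w 0.046 t 8.6167
shift(tool) mm [ 30.33 -16.39   2.24] turn [-0.0077 -0.0108 -0.0151]
```

play_rows(
  rows="-0.008 -0.011 -0.015 6 -3 2 0.6; 0 0 0 6 -3 0 0.6; 0 0 0 6 -3 0 0.6; 0 0 0 6 -3.5 0 0.6; 0 0 0 6 -3.5 0 0.6; 0 0 0 0 0 0 0.6; 0 0 0 0 0 0 0.6; 0 0 0 0 0 0 0.6",
)

```text
time: 9.28
position: [0.5672, 0.0143, 0.1043]
tool_rot: [-0.394, 0.587, 0.54, 0.456]
ft_force: [-0.2, 0.6, -5.2]
grip_width: 0.0458
```

```bash
python3 - <<'E'
from tgt import *
s=imaging.camera("side");t=imaging.camera("top");cv2.imwrite("pics/s6.png",s);cv2.imwrite("pics/t6.png",t)
pose();err(*tool(.034,.012,.28));err(*tool(.034,.003,.28))
p,r=now();B=r*Rtool(0).inv();o=p+r.apply(BT)
bx=[-.03,.03,.044,-.044];pr=lambda P:proj("side",o+B.apply(P)).round(1).tolist()
print("top",pr([[-.03,-.023,.055],[-.03,.023,.055],[.03,.023,.055],[.03,-.023,.055]]))
print("heel bottom",pr([[-.044,-.023,0],[-.044,.023,0],[-.044,-.023,.016],[-.044,.023,.016]]),"toe bot",pr([[.044,.023,0],[.044,-.023,0],[.044,.023,.009]]))
f=4;a=cv2.resize(s[160:260,265:365],None,fx=6,fy=6,interpolation=cv2.INTER_CUBIC)
cv2.imwrite("pics/z6.png",a)
E
```

```text
toe mm [35.69 -0.76 36.13] org [-6.62 -0.74 48.21] yaw,pitch,roll [-4.000e-04  2.782e-01 -2.000e-04] F [ 0.8  0.7 -4.7] w 0.0456 t 9.3833
shift(tool) mm [23.58 -5.01  0.75] turn [-0.0004 -0.0001  0.0018]
shift(tool) mm [32.24 -7.48  0.75] turn [-0.0004 -0.0001  0.0018]
top [[336.3, 177.9], [322.6, 187.4], [305.0, 181.5], [318.7, 172.4]]
heel bottom [[345.0, 199.1], [331.6, 208.9], [343.7, 193.4], [330.3, 203.2]] toe bot [[306.3, 199.4], [319.5, 190.2], [305.4, 196.3]]
```

View pics/z6.png

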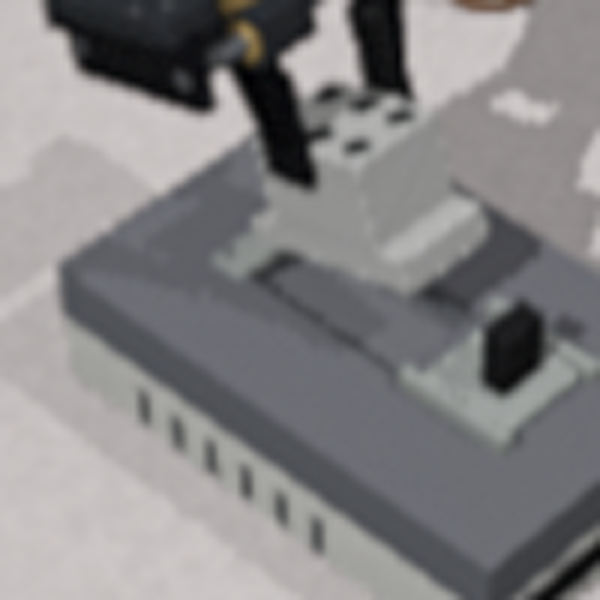

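Zoomed, the heel's bottom corner is at (410,290), the lip at (245,250) and the grip at (512,345). By eye the block agrees with the prediction to about 1 px, so I'll fit its edges to get a number.

```bash
cat > edges.py <<'E'
from tgt import *
def measure(n,im,P0,P1,r=4):
    g=cv2.GaussianBlur(cv2.cvtColor(im,cv2.COLOR_BGR2GRAY).astype(np.float32),(0,0),.7)
    a,b=proj(n,[P0,P1]);d=(b-a)/np.linalg.norm(b-a);nn=np.array([-d[1],d[0]]);k=np.arange(-r,r+.01,.25);o=[]
    for f in np.linspace(.12,.88,15):
        p=a+f*(b-a)+k[:,None]*nn
        e=np.abs(np.gradient(cv2.remap(g,p[:,0].astype(np.float32),p[:,1].astype(np.float32),1).ravel()));j=e.argmax()
        if e[j]>1.5:w=slice(max(j-3,0),j+4);o.append(k[w]@e[w]/e[w].sum())
    return (np.median(o),np.std(o),len(o),nn) if len(o)>5 else None
def fit(n,im,frame,E,dims=3,r=4):
    A=[];y=[];lab=[];f=R.from_euler("Z",YAW)
    for k,(p0,p1) in E.items():
        m=measure(n,im,frame(p0),frame(p1),r)
        if m is None: continue
        M=(frame(p0)+frame(p1))/2
        J=[(proj(n,M+f.apply(v)*1e-3)-proj(n,M))[0]@m[3] for v in np.eye(3)[:dims]]
        lab.append((k,round(float(m[0]),2),round(float(m[1]),2)));
        if m[1]<.8:A.append(J);y.append(m[0])
    A,y=np.array(A),np.array(y);x=np.linalg.lstsq(A,y,rcond=None)[0];print(n,lab,"\n shift mm (pocket axes)",x.round(2),"resid px",(A@x-y).round(2));return x
E
python3 - <<'E'
from edges import *
s=cv2.imread("pics/s6.png");t=cv2.imread("pics/t6.png")
p,r=now();B=r*Rtool(0).inv();o=p+r.apply(BT)
fr=lambda P:o+B.apply(np.array(P)/1e3)
E={"A":([-30,-23,55],[-30,23,55]),"B":([-30,23,16],[-30,23,55]),"C":([-30,-23,16],[-30,-23,55]),"D":([-44,-23,0],[-44,23,0]),"E":([-44,-23,16],[-44,23,16]),"F":([-44,23,0],[-44,23,16]),"G":([-44,23,0],[20,23,0]),"I":([-44,23,16],[-30,23,16]),"J":([-44,-23,0],[-44,-23,16]),"K":([-30,23,16],[-30,-23,16])}
fit("side",s,fr,E)
f=R.from_euler("Z",YAW);pk=lambda P:PK+f.apply(np.array(P)/1e3)
D={"y+":([-140,75,18],[100,75,18]),"near":([-140,75,18],[-140,-75,18]),"far":([100,75,18],[100,0,18]),"lipfar+":([-45,24,18],[36,24,18]),"y-":([-140,-75,18],[40,-75,18])}
fit("side",s,pk,D,2)
D0=dict(D);D0["y-"]=([-140,-75,18],[100,-75,18]);D0["far"]=([100,75,18],[100,-75,18])
fit("top",cv2.imread("pics/top0.png"),pk,D0,2)
fit("side",cv2.imread("pics/side0.png"),pk,D0,2)
# block at start, robot-frame pose
B0=R.from_euler("Z",-.571);fit("side",cv2.imread("pics/side0.png"),lambda P:np.array([.4349,.2728,0])+B0.apply(np.array(P)/1e3),E)
E
```

```text
side [('A', 0.95, 1.79), ('D', -0.74, 0.28), ('E', -1.04, 1.78), ('F', -1.12, 2.45), ('G', 0.26, 0.29), ('I', -3.66, 0.06), ('J', 0.98, 0.3), ('K', 0.53, 0.2)] 
 shift mm (pocket axes) [-28.38  30.7   35.56] resid px [-0.45 -1.72  2.4  -0.66  0.23]
side [('y+', 0.0, 0.21), ('near', 1.02, 0.18), ('far', 1.16, 0.19), ('lipfar+', -0.55, 1.27), ('y-', 0.6, 1.21)] 
 shift mm (pocket axes) [-3.12 -0.01] resid px [ 0.    0.17 -0.21]
top [('y+', -0.0, 0.22), ('near', -0.03, 1.12), ('far', -0.22, 0.18), ('lipfar+', -0.84, 0.24), ('y-', 0.19, 1.27)] 
 shift mm (pocket axes) [0.51 0.97] resid px [-0.42 -0.    0.42]
side [('y+', 0.01, 0.22), ('near', 1.02, 0.15), ('far', 0.97, 0.18), ('lipfar+', -0.8, 1.17), ('y-', 1.3, 0.67)] 
 shift mm (pocket axes) [-2.91 -1.81] resid px [ 0.64  0.08 -0.11 -0.74]
side [('A', 1.32, 1.54), ('B', -1.25, 0.52), ('C', 0.25, 2.53), ('D', 2.5, 1.62), ('E', -1.29, 0.18), ('F', 0.5, 1.41), ('G', 1.37, 1.12), ('I', 1.2, 0.97), ('J', 2.93, 0.69), ('K', 0.99, 0.23)] 
 shift mm (pocket axes) [-68.57  58.23 145.22] resid px [ 0.09 -0.36 -0.09 -0.35]
```

```bash
python3 - <<'E'
from edges import *
s=cv2.imread("pics/s6.png")
p,r=now();B=r*Rtool(0).inv();o=p+r.apply(BT)
fr=lambda P:o+B.apply(np.array(P)/1e3)
E={"D":([-44,-23,0],[-44,23,0]),"G":([-44,23,0],[20,23,0]),"J":([-44,-23,0],[-44,-23,16]),"K":([-30,23,16],[-30,-23,16])}
for ks in("DG","DGJ","DGK"): fit("side",s,fr,{k:E[k] for k in ks},2,2.5)
pose()
E
```

```text
side [('D', -0.74, 0.28), ('G', 0.26, 0.29)] 
 shift mm (pocket axes) [-2.13 -1.43] resid px [-0. -0.]
side [('D', -0.74, 0.28), ('G', 0.26, 0.29), ('J', 0.98, 0.3)] 
 shift mm (pocket axes) [-2.08 -1.36] resid px [ 0.01 -0.02  0.01]
side [('D', -0.74, 0.28), ('G', 0.26, 0.29), ('K', 0.53, 0.2)] 
 shift mm (pocket axes) [-1.83 -1.35] resid px [ 0.1 -0.   0.1]
toe mm [35.69 -0.76 36.13] org [-6.62 -0.74 48.21] yaw,pitch,roll [-4.000e-04  2.782e-01 -2.000e-04] F [ 0.8  0.7 -4.7] w 0.0456 t 9.3833
```

```bash
python3 - <<'E'
from tgt import *
err(*tool(.033,.03,.28,.0009));err(*tool(.033,.012,.28,.0009));err(*tool(.033,.004,.28,.0009))
E
```

```text
shift(tool) mm [6.55 0.9  1.64] turn [-0.0004 -0.0001  0.0018]
shift(tool) mm [23.86 -4.04  1.65] turn [-0.0004 -0.0001  0.0018]
shift(tool) mm [31.55 -6.24  1.65] turn [-0.0004 -0.0001  0.0018]
```

play_rows(
  rows="0 0 0 3 1 1.6 0.6; 0 0 0 3.5 0 0 0.6; 0 0 0 6 -1.7 0 0.6; 0 0 0 6 -1.7 0 0.6; 0 0 0 5 -1.5 0 0.6; 0 0 0 0 0 0 0.6; 0 0 0 0 0 0 0.6; 0 0 0 0 0 0 0.6",
)

```text
time: 10.05
position: [0.5647, 0.0162, 0.0806]
tool_rot: [-0.394, 0.587, 0.54, 0.456]
ft_force: [-0.2, -0.1, -4.5]
grip_width: 0.0455
```

```bash
python3 - <<'E'
from tgt import *
pose();err(*tool(.033,.004,.28,.0009))
E
```

```text
toe mm [32.79  0.81 12.04] org [-9.51  0.82 24.14] yaw,pitch,roll [-4.000e-04  2.788e-01 -2.000e-04] F [-0.2 -0.1 -4.5] w 0.0455 t 10.05
shift(tool) mm [ 7.62 -2.41  0.08] turn [-0.0004 -0.0001  0.0012]
```

play_rows(
  rows="0 0 0 3 -0.9 0 0.6; 0 0 0 2.5 -0.8 0 0.6; 0 0 0 1 -0.3 0 0.6; 0 0 0 0 0 0 0.6; 0 0 0 0 0 0 0.6",
)

```text
time: 10.47
position: [0.5646, 0.0162, 0.0738]
tool_rot: [-0.394, 0.587, 0.54, 0.456]
ft_force: [-0.1, -0.1, -4.0]
grip_width: 0.0456
```

```bash
python3 - <<'E'
from tgt import *
pose();err(*tool(.042,.003,.28,.0009))
E
```

```text
toe mm [32.74  0.85  5.26] org [-9.56  0.86 17.37] yaw,pitch,roll [-3.000e-04  2.789e-01 -2.000e-04] F [-0.1 -0.1 -4. ] w 0.0456 t 10.4667
shift(tool) mm [-0.42 -9.53  0.04] turn [-0.0003 -0.0001  0.0011]
```

play_rows(
  rows="0 0 0 1.5 -0.5 0 0.6; 0 0 0 1 -0.3 0 0.6; 0 0 0 -0.5 -2 0 0.6; 0 0 0 -0.6 -2 0 0.6; 0 0 0 0 0 0 0.6; 0 0 0 0 0 0 0.6",
)

```text
time: 10.97
position: [0.5693, 0.0157, 0.0713]
tool_rot: [-0.394, 0.587, 0.54, 0.456]
ft_force: [-0.0, 0.0, -4.2]
grip_width: 0.0458
```

```bash
python3 - <<'E'
from tgt import *
pose();err(*tool(.042,.003,.28,.0009))
E
```

```text
toe mm [37.42  0.83  2.74] org [-4.89  0.85 14.83] yaw,pitch,roll [-4.000e-04  2.783e-01 -2.000e-04] F [-0.   0.  -4.2] w 0.0458 t 10.9667
shift(tool) mm [-1.58 -4.34  0.06] turn [-0.0004 -0.0001  0.0017]
```

play_rows(
  rows="0 0 0 -0.4 -1.2 0 0.6; 0 0 0 -0.4 -1.2 0 0.6; 0 0 0 -0.4 -1.2 0 0.6; 0 0 0 -0.2 -0.8 0 0.6; 0 0 0 0 0 0 0.6; 0 0 0 0 0 0 0.6; 0 0 0 0 0 0 0.6",
)

```text
time: 11.55
position: [0.5729, 0.0154, 0.071]
tool_rot: [-0.394, 0.588, 0.541, 0.456]
ft_force: [-1.6, 0.6, -7.1]
grip_width: 0.0455
```

```bash
python3 - <<'E'
from tgt import *
pose();err(*tool(.042,.003,.28,.0009))
E
```

```text
toe mm [40.98  0.9   2.44] org [-1.31  0.91 14.61] yaw,pitch,roll [-3.000e-04  2.802e-01 -1.000e-04] F [-1.7  0.5 -7.1] w 0.0455 t 11.55
shift(tool) mm [-0.81 -0.83 -0.01] turn [-0.0003 -0.     -0.0002]
```

```bash
cat >> tgt.py <<'E'
def go(*a,n=6,**k):
    p,r=now();rows(p,r,*tool(*a,**k),n,.6)
E
python3 - <<'E'
from tgt import *
go(.042,.0015,.19,.0009)
E
```

```text
-0.000 -0.000 -0.015 0.8 -0.2 -0.0 0.6; -0.000 -0.000 -0.015 0.8 -0.2 -0.0 0.6; -0.000 -0.000 -0.015 0.8 -0.1 -0.0 0.6; -0.000 -0.000 -0.015 0.8 -0.1 -0.0 0.6; -0.000 -0.000 -0.015 0.8 -0.1 -0.0 0.6; -0.000 -0.000 -0.015 0.8 -0.1 -0.0 0.6
per row 0.7922447146048431 mm 0.8614557509697349 deg
```

play_rows(
  rows="0 0 -0.015 0.9 0.1 0 0.6; 0 0 -0.015 0.8 -0.1 0 0.6; 0 0 -0.015 0.8 -0.1 0 0.6; 0 0 -0.015 0.8 -0.1 0 0.6; 0 0 -0.015 0.8 -0.1 0 0.6; 0 0 -0.015 0.8 -0.1 0 0.6; 0 0 0 0 0 0 0.6; 0 0 0 0 0 0 0.6",
)

```text
time: 12.22
position: [0.5732, 0.0153, 0.067]
tool_rot: [-0.42, 0.569, 0.519, 0.48]
ft_force: [0.3, -0.0, -4.8]
grip_width: 0.0456
```

```bash
python3 - <<'E'
from tgt import *
pose();go(.043,.001,.1,.0009)
E
```

```text
toe mm [42.68  0.83  2.34] org [-0.55  0.84 10.52] yaw,pitch,roll [-0.0004  0.1871 -0.0002] F [ 0.3  0.  -4.8] w 0.0456 t 12.2167
-0.000 -0.000 -0.015 0.9 -0.1 0.0 0.6; -0.000 -0.000 -0.015 0.9 -0.0 0.0 0.6; -0.000 -0.000 -0.015 0.9 -0.0 0.0 0.6; -0.000 -0.000 -0.015 0.9 -0.0 0.0 0.6; -0.000 -0.000 -0.015 0.9 -0.0 0.0 0.6; -0.000 -0.000 -0.015 0.9 0.0 0.0 0.6
per row 0.8575831958426663 mm 0.8317368643602502 deg
```

play_rows(
  rows="0 0 -0.015 0.9 0 0 0.6; 0 0 -0.015 0.9 0 0 0.6; 0 0 -0.015 0.9 0 0 0.6; 0 0 -0.015 0.9 0 0 0.6; 0 0 0 0 0 0 0.6; 0 0 0 0 0 0 0.6",
)

```text
time: 12.72
position: [0.5722, 0.0154, 0.0631]
tool_rot: [-0.437, 0.556, 0.504, 0.495]
ft_force: [0.3, -0.3, -5.3]
grip_width: 0.0457
```

```bash
python3 - <<'E'
from tgt import *
pose();go(.0434,.001,.05,.0009)
E
```

```text
toe mm [42.35  0.83  0.97] org [-1.29  0.85  6.6 ] yaw,pitch,roll [-0.0003  0.1282 -0.0002] F [ 0.4 -0.2 -5.3] w 0.0457 t 12.7167
-0.000 -0.000 -0.013 0.6 -0.1 0.0 0.6; -0.000 -0.000 -0.013 0.6 -0.1 0.0 0.6; -0.000 -0.000 -0.013 0.6 -0.1 0.0 0.6; -0.000 -0.000 -0.013 0.6 -0.1 0.0 0.6; -0.000 -0.000 -0.013 0.6 -0.1 0.0 0.6; -0.000 -0.000 -0.013 0.6 -0.1 0.0 0.6
per row 0.5704296002523517 mm 0.7466222023609818 deg
```

play_rows(
  rows="0 0 -0.013 0.6 -0.15 0 0.6; 0 0 -0.013 0.6 -0.15 0 0.6; 0 0 -0.013 0.6 -0.15 0 0.6; 0 0 -0.013 0.6 -0.15 0 0.6; 0 0 -0.013 0.6 -0.1 0 0.6; 0 0 -0.013 0.6 -0.1 0 0.6; 0 0 0 0 0 0 0.6; 0 0 0 0 0 0 0.6",
)

```text
time: 13.38
position: [0.5723, 0.0154, 0.0594]
tool_rot: [-0.458, 0.539, 0.485, 0.515]
ft_force: [-0.6, 0.5, -3.9]
grip_width: 0.0455
```

```bash
python3 - <<'E'
from tgt import *
pose();go(.0436,.0003,.0,.0009)
E
```

```text
toe mm [43.14  0.85  0.6 ] org [-0.81  0.86  2.84] yaw,pitch,roll [-0.0004  0.051  -0.0001] F [-0.7  0.5 -3.9] w 0.0455 t 13.3833
-0.000 -0.000 -0.008 0.4 -0.1 0.0 0.6; -0.000 -0.000 -0.008 0.4 -0.0 0.0 0.6; -0.000 -0.000 -0.008 0.4 -0.0 0.0 0.6; -0.000 -0.000 -0.008 0.4 -0.0 0.0 0.6; -0.000 -0.000 -0.008 0.4 -0.0 0.0 0.6; -0.000 -0.000 -0.008 0.4 -0.0 0.0 0.6
per row 0.4264863801854004 mm 0.48679501753036253 deg
```

play_rows(
  rows="0 0 -0.008 0.4 -0.1 0 0.6; 0 0 -0.008 0.4 0 0 0.6; 0 0 -0.008 0.4 0 0 0.6; 0 0 -0.008 0.5 0 0 0.6; 0 0 -0.008 0.5 0 0 0.6; 0 0 -0.008 0.5 0 0 0.6; 0 0 0 0 0 0 0.6; 0 0 0 0 0 0 0.6",
)

```text
time: 14.05
position: [0.5725, 0.0154, 0.0566]
tool_rot: [-0.471, 0.528, 0.472, 0.526]
ft_force: [0.1, -0.6, -3.9]
grip_width: 0.0461
```

```bash
python3 - <<'E'
from tgt import *
pose();
E
```

```text
toe mm [ 4.356e+01  8.700e-01 -1.000e-02] org [-0.44  0.88  0.11] yaw,pitch,roll [-0.0003  0.0028 -0.0001] F [ 0.2 -0.6 -3.9] w 0.0461 t 14.05
```

play_rows(
  rows="0 0 -0.003 0.5 0 0 0.6; 0 0 0 0.5 0 0 0.6; 0 0 0 0.3 0 0 0.6; 0 0 0 0 0 0 0.6; 0 0 0 0 0 0 0.6",
)

```text
time: 14.47
position: [0.573, 0.0152, 0.0561]
tool_rot: [-0.472, 0.527, 0.471, 0.527]
ft_force: [-2.0, -1.0, 4.9]
grip_width: 0.0458
```

```bash
python3 - <<'E'
from tgt import *
pose();print(readout.get_obs()["moment"])
E
```

```text
toe mm [44.13  0.78 -0.3 ] org [ 0.13  0.79 -0.35] yaw,pitch,roll [-0.0003 -0.0013 -0.0003] F [-1.9 -1.2  4.9] w 0.0458 t 14.4667
[0.14634516 0.22920431 0.00467231]
```

play_rows(
  rows="0 0 0 0 0 0 0.4; 0 0 0 0 0 0 0.3; 0 0 0 0 0 0 0.25; 0 0 0 -10 0 0 0.25; 0 0 0 -20 0 0 0.25; 0 0 0 -35 0 0 0.25; 0 0 0 -35 0 0 0.25; 0 0 0 0 0 0 0.25",
)

```text
time: 15.13
position: [0.5779, 0.0147, 0.1626]
tool_rot: [-0.476, 0.524, 0.468, 0.53]
ft_force: [-0.3, -0.3, 1.2]
grip_width: 0.0649
```

play_rows(
  rows="0 0 0 0 35 0 0.25; 0 0 0 0 35 0 0.25; 0 0 0 0 30 0 0.25; 0 0 0 0 20 0 0.25; 0 0 0 0 0 0 0.25; 0 0 0 0 0 0 0.25",
)

```text
time: 15.63
position: [0.453, 0.0287, 0.1558]
tool_rot: [-0.472, 0.527, 0.471, 0.527]
ft_force: [0.6, 1.1, 0.2]
grip_width: 0.0653
```

```bash
python3 - <<'E'
from tgt import *
s=imaging.camera("side");t=imaging.camera("top");cv2.imwrite("pics/s7.png",s);cv2.imwrite("pics/t7.png",t);pose();print(now()[0])
f=R.from_euler("Z",YAW)
print("pred wells centre", proj("side",PK+[0,0,.055]),proj("top",PK+[0,0,.055]))
a=cv2.resize(s[160:260,265:395],(520,400),interpolation=2);b=cv2.resize(t[150:275,270:370],(320,400),interpolation=2)[:,:280]
cv2.imwrite("pics/z7.png",np.hstack([a,b]))
E
```

```text
toe mm [-74.25   0.74  99.5 ] org [-118.25    0.75   99.35] yaw,pitch,roll [-0.0003 -0.0035 -0.0004] F [ 0.2 -0.9 -0.7] w 0.0655 t 15.7333
[0.45533563 0.02817802 0.15584553]
pred wells centre [[323.09459363 196.02117729]] [[316.83886358 200.64469453]]
```

View pics/z7.png

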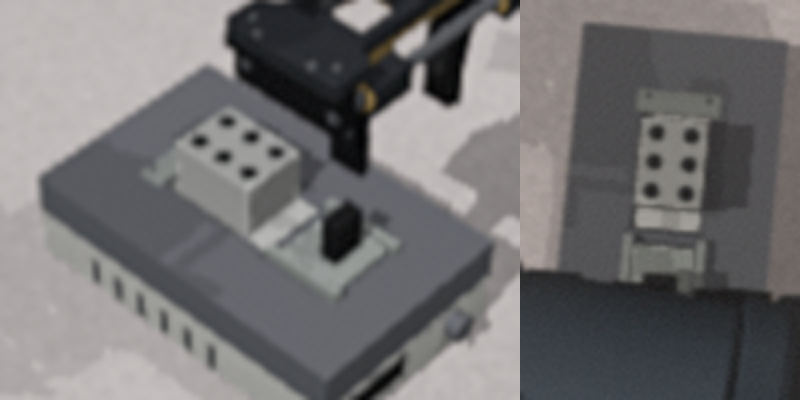

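The block sits flat in the pocket with its heel ledge below deck level, and the latch plate is clear behind it. I'll push the grip from behind with the fingers shut.

play_rows(
  rows="0 0 0 0 8 0 1; 0 0 0 0 0 0 1; 0 0 0 0 0 0 1; 0 0 0 0 0 0 1; 0 0 0 0 0 0 1; 0 0 0 0 0 0 1; 0 0 0 0 0 0 1; 0 0 0 0 0 0 1",
)

```text
time: 16.4
position: [0.4455, 0.0294, 0.1553]
tool_rot: [-0.472, 0.527, 0.472, 0.527]
ft_force: [0.3, -0.4, -0.6]
grip_width: 0.0199
```

```bash
python3 - <<'E'
from tgt import *
f=R.from_euler("Z",-YAW)
t=cv2.imread("pics/top0.png");s=cv2.imread("pics/s7.png")
print("grip top",(f.apply(plane("top",[[313.9,238.2]],.1085)-PK)*1e3).round(1))
print("grip side mid",(f.apply(plane("side",[[350.4,218]],.095)-PK)*1e3).round(1))
for n,im,z,box in(("side",s,.107,(300,180,45,35)),("top",cv2.imread("pics/t7.png"),.107,(300,180,35,40))):
    w=np.array(wells(im,box,70,3,40));P=(f.apply(plane(n,w[:,:2],z)-PK)*1e3);U=np.linalg.svd((P-P.mean(0))[:,:2])[2][0]
    print(n,len(w),P.mean(0).round(2),"yaw",np.arctan(U[1]/U[0]).round(3))
pose();print(now()[0])
E
```

```text
grip top [[-82.4  -1.8  56.5]]
grip side mid [[-89.    1.2  43. ]]
side 7 [-8.51 -2.77 55.  ] yaw 0.215
top 6 [ 2.3e-01 -3.0e-02  5.5e+01] yaw 0.004
toe mm [-84.18   0.88  98.78] org [-128.18    0.89   98.76] yaw,pitch,roll [-0.0003 -0.0004 -0.0002] F [ 0.3 -0.3 -0.6] w 0.0199 t 16.4
[0.44549668 0.02940511 0.15525787]
```

play_rows(
  rows="0 0 0 25 0 0 1; 0 0 0 25 0 0 1; 0 0 0 20 0 0 1; 0 0 0 15 0 0 1; 0 0 0 10 0 0 1; 0 0 0 0 0 0 1; 0 0 0 0 0 0 1; 0 0 0 0 0 0 1",
)

```text
time: 17.07
position: [0.446, 0.0293, 0.0607]
tool_rot: [-0.472, 0.527, 0.471, 0.527]
ft_force: [0.2, 0.0, -1.2]
grip_width: 0.0005
```

play_rows(
  rows="0 0 0 0 -5 0 1; 0 0 0 0 -5 0 1; 0 0 0 0 -5 0 1; 0 0 0 0 -5 0 1; 0 0 0 0 -5 0 1; 0 0 0 0 -3 0 1; 0 0 0 0 0 0 1; 0 0 0 0 0 0 1",
)

```text
time: 17.73
position: [0.4736, 0.0263, 0.0602]
tool_rot: [-0.472, 0.527, 0.471, 0.527]
ft_force: [-0.2, 0.7, 0.3]
grip_width: 0.0004
```

```bash
python3 - <<'E'
from tgt import *
pose();print(now()[0])
E
```

```text
toe mm [-55.92   0.88   3.74] org [-99.92   0.89   3.7 ] yaw,pitch,roll [-0.0003 -0.0008 -0.0002] F [-0.3  0.7  0.3] w 0.0004 t 17.7333
[0.47358071 0.02630151 0.06020397]
```

play_rows(
  rows="0 0 0 0 -3 0 1; 0 0 0 0 -3 0 1; 0 0 0 0 -3 0 1; 0 0 0 0 -3 0 1; 0 0 0 0 -2 0 1; 0 0 0 0 -2 0 1; 0 0 0 0 0 0 1; 0 0 0 0 0 0 1",
)

```text
time: 18.4
position: [0.489, 0.0247, 0.0601]
tool_rot: [-0.472, 0.527, 0.472, 0.527]
ft_force: [-1.5, 0.4, -1.3]
grip_width: 0.0005
```

```bash
python3 - <<'E'
from tgt import *
pose();print(now()[0])
E
```

```text
toe mm [-40.38   0.94   3.64] org [-84.38   0.95   3.64] yaw,pitch,roll [-0.0003  0.     -0.0001] F [-1.5  0.2 -1.3] w 0.0005 t 18.4
[0.48903485 0.02465546 0.06014221]
```

Force is about 1.5 N, which matches the latch's friction, so the latch is sliding. I'll push on to the stop.

play_rows(
  rows="0 0 0 0 -1.5 0 1; 0 0 0 0 -1.5 0 1; 0 0 0 0 -1 0 1; 0 0 0 0 0 0 1; 0 0 0 0 0 0 1",
)

```text
time: 18.82
position: [0.4888, 0.0247, 0.0601]
tool_rot: [-0.47, 0.529, 0.474, 0.525]
ft_force: [-7.9, 0.2, 5.4]
grip_width: 0.0002
```

play_rows(
  rows="0 0 0 0 -1 0 1; 0 0 0 0 -1 0 1; 0 0 0 0 0 0 1; 0 0 0 0 0 0 1",
)

```text
time: 19.15
position: [0.4887, 0.0247, 0.06]
tool_rot: [-0.469, 0.53, 0.475, 0.524]
ft_force: [-10.6, 0.1, 9.0]
grip_width: 0.0006
```

```bash
python3 - <<'E'
from tgt import *
pose()
E
```

```text
toe mm [-40.77   1.03   2.97] org [-84.77   1.     3.5 ] yaw,pitch,roll [ 0.0005  0.0121 -0.0002] F [-10.5  -1.    9. ] w 0.0006 t 19.15
```

Resisting force rises with no further travel, so the latch is at a stop. I'll back off, lift away and check in the images that it is the closed stop.

play_rows(
  rows="0 0 0 0 4 0 1; 0 0 0 0 10 0 1; 0 0 0 0 15 0 1; 0 0 0 -20 10 0 1; 0 0 0 -35 0 0 1; 0 0 0 -35 0 0 1; 0 0 0 -35 0 0 1; 0 0 0 -20 20 0 1",
)

```text
time: 19.82
position: [0.4435, 0.0289, 0.2098]
tool_rot: [-0.476, 0.524, 0.467, 0.53]
ft_force: [1.7, 0.0, 0.4]
grip_width: 0.0008
```

play_rows(
  rows="0 0 0 -10 10 40 1; 0 0 0 0 0 40 1; 0 0 0 0 0 40 1; 0 0 0 0 0 40 1; 0 0 0 0 0 40 1; 0 0 0 0 0 40 1; 0 0 0 0 0 0 1; 0 0 0 0 0 0 1",
)

```text
time: 20.48
position: [0.4536, 0.2714, 0.2151]
tool_rot: [-0.473, 0.525, 0.472, 0.527]
ft_force: [0.7, 0.3, -0.6]
grip_width: 0.0001
```

```bash
python3 - <<'E'
from tgt import *
s=imaging.camera("side");t=imaging.camera("top");cv2.imwrite("pics/s8.png",s);cv2.imwrite("pics/t8.png",t);print(now()[0],readout.get_obs()["ft_force"])
f=R.from_euler("Z",-YAW)
u,v,w,h=(295,215,40,40);g=cv2.resize(cv2.cvtColor(t[v:v+h,u:u+w],6),None,fx=4,fy=4,interpolation=2)
nn,l,st,ce=cv2.connectedComponentsWithStats((g<45).astype(np.uint8))
for k in range(1,nn):
    if st[k,4]>60:
        c=ce[k]/4+[u,v];print("dark",c,st[k],(f.apply(plane("top",[c],.1085)-PK)*1e3).round(1))
w=np.array(wells(t,(300,175,35,40),70,3,40));P=(f.apply(plane("top",w[:,:2],.107)-PK)*1e3);U=np.linalg.svd((P-P.mean(0))[:,:2])[2][0]
print(len(w),P.mean(0).round(2),"yaw",np.arctan(U[1]/U[0]).round(3))
a=cv2.resize(s[160:260,265:395],(520,400),interpolation=2);b=cv2.resize(t[150:275,270:370],(320,400),interpolation=2)[:,:280]
cv2.imwrite("pics/z8.png",np.hstack([a,b]))
E
```

```text
[0.45294158 0.26888681 0.214912  ] [0.47647154 1.404642   0.50157012]
dark [314.76995114 230.08509772] [ 60  51  37  20 614] [[-64.7  -2.   56.5]]
6 [ 0.14 -0.1  55.  ] yaw -0.003
```

View pics/z8.png

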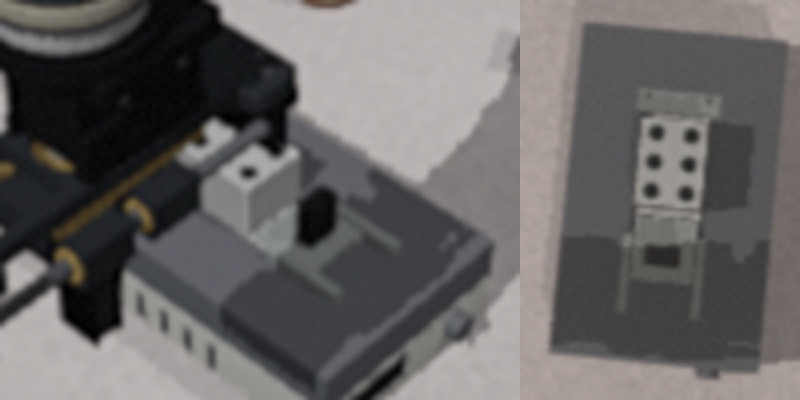

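```bash
python3 -c "
from rig import robot
print(robot.hand_in())"
```

```text
the job is handed in; nothing more can be done
None
```

The block is seated flat in the heater pocket and the latch is closed over its heel. I handed the job in at about 20.6 s of the 61 s limit; `hand_in` returns no verdict. I tipped the block about 0.28 rad, slid its toe under the lip and rocked it down until it met the floor. I then let go and pushed the latch from behind with shut fingers until it met its stop.

**Last checks, top camera:**
- **Block:** its centre is about 0.2 mm from the pocket's centre and its yaw is within 0.01 rad. Its height (−0.35 mm) and tilt (about 0.001 rad) come from the arm's readings when it touched the floor.
- **Latch:** the grip is at −64.7 mm from the pocket centre, against −64 mm when fully closed. The push force rose to about 10 N there with no further travel.
- **Robot:** it stands clear, well above and to the side of the heater.
- **Spare, jar and rack:** the arm never went near them, but I did not measure their positions again at the end.

**What failed or disagreed:**
- **First grasp:** it closed on air above the block. The fingertips sit roughly 28 mm higher than the reported TCP, so I re-gripped lower, watching the force.
- **Cameras:** the side camera put the heater about 3 mm nearer the robot than the top camera did. I mostly used the top camera, and small moves with force checks made up the rest.
- **Side-view well check:** after seating, this check picked up seven spots instead of six, so I discarded it.

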